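# Set the soup to keep warm and lock the hob

### The job

The hob is already on: set the zone under the tall lidded soup pot to keep warm by pressing that zone's oblong keep-warm key lightly with the fingertips until it is down, then let it come up. Then press the round lock key in the middle of the panel and hold it down for two seconds to lock the panel, and withdraw. Press no other key, and do not touch the pot, the pan, the salt shaker or the mug.

Things in the scene. Friction and masses are not known exactly. Their poses are not given: they have to be found in the camera images.
- hob: double induction hob, fixed: steel box 360 mm deep (x) by 600 wide (y), flat top 60 mm above the table; origin at the centre of its underside, x to the back, y to the cook's left. Two ringed zones on black glass, centres 50 mm behind the origin, 150 mm left and right; in front the key panel, all 7 grey keys in a row 140 mm in front of the origin. Over 20 N on it harms it
- soup_pot: steel soup pot with its lid on, loose, 3 kg: 186 mm across, 134 high, 158 with the black lid knob, two loop handles reaching 124 mm from its axis; stands on one zone of the hob, the left or the right one; origin at the centre of its underside
- pan: low open steel pan, empty, loose: 200 mm across, 50 high, two loop handles reaching 130 mm from its axis; stands on the other zone; origin at the centre of its underside
- salt_shaker: small glass salt shaker with a steel cap, loose, 42 mm across, 84 high, stands on the table in front of the hob; origin at the centre of its underside
- mug: white mug, loose, 76 mm across plus its handle (at its +y), 85 high, stands on the table in front of the hob; origin at the centre of its underside
- warm_left_top (a point): centre of the top face of the left zone's oblong keep-warm key, 65 mm above the table when up; axes as the hob's. The key is 16 by 28 mm, long side along the row, with three white bars; it is the rightmost of the three keys in front of its zone
- warm_right_top (a point): the same for the right zone's keep-warm key
- lock_top (a point): centre of the top face of the round lock key (22 mm across, white padlock), alone in the middle of the row, 65 mm above the table when up; axes as the hob's
- on_left (a joint): left zone's round on/off key, 18 mm across, 48 mm left of its power key: how far it is pressed, m, 0 up to 0.004 at the bottom.
- level_left (a joint): left zone's square power key, 16 by 16 mm with a plus, 150 mm left of the panel's middle: how far it is pressed, m, 0 up to 0.004 at the bottom.
- warm_left (a joint): left zone's oblong keep-warm key, 48 mm right of its power key: how far it is pressed, m, 0 up to 0.004 at the bottom. Stands 5 mm above the panel, goes straight down 4 mm against a spring of 1.5 N per mm (6 N at the bottom, then a hard stop), counts as down from 2.2 mm (3.3 N), comes up by itself
- on_right (a joint): right zone's round on/off key, 18 mm across, 48 mm left of its power key: how far it is pressed, m, 0 up to 0.004 at the bottom.
- level_right (a joint): right zone's square power key, 16 by 16 mm with a plus, 150 mm right of the panel's middle: how far it is pressed, m, 0 up to 0.004 at the bottom.
- warm_right (a joint): right zone's oblong keep-warm key, 48 mm right of its power key: how far it is pressed, m, 0 up to 0.004 at the bottom. Stands 5 mm above the panel, goes straight down 4 mm against a spring of 1.5 N per mm (6 N at the bottom, then a hard stop), counts as down from 2.2 mm (3.3 N), comes up by itself
- lock (a joint): lock key in the middle: how far it is pressed, m, 0 up to 0.004 at the bottom. Stands 5 mm above the panel, goes straight down 4 mm against a spring of 1.5 N per mm (6 N at the bottom, then a hard stop), counts as down from 2.2 mm (3.3 N), comes up by itself
Mind the look-alikes: they are no part of the job. Of the things that look like the salt_shaker, the largest one is meant.

How it is judged (in metres and radians):
On the way, in this order (a step that is already met when the one before it is completed fails the run):
1. the keep-warm key of the zone under the soup pot is pressed down (((y of soup_pot in the frame of hob above 0 m and value of joint warm_left above 0.0022 m) or (not (y of soup_pot in the frame of hob above 0 m) and value of joint warm_right above 0.0022 m))), for 0.1 s.
2. that key has come up again (value of joint each of warm_left, warm_right below 0.0008 m), for 0.1 s.
3. the lock key is held down for two seconds (1.7 s are enough) (value of joint lock above 0.0022 m), for 1.7 s.
At the end, for the whole second after the job is handed in: all keys are up (under 0.8 mm), and the pot, the pan, the salt shaker and the mug stand still within 10 mm of where they were (all of step 2 and value of joint each of on_left, level_left, on_right, level_right, lock below 0.0008 m and distance of each of soup_pot, pan, salt_shaker, mug from where it was at the start of the episode below 0.01 m and linear speed of each of soup_pot, pan, salt_shaker, mug below 0.02 m/s); the robot touches nothing.
It fails at once if an on/off key or a power key is pressed (over 1.2 mm) (value of joint any of on_left, level_left, on_right, level_right above 0.0012 m).
It fails at once if the keep-warm key of the zone that does not carry the soup pot is pressed (over 1.2 mm) ((y of soup_pot in the frame of hob above 0 m and value of joint warm_right above 0.0012 m) or (not (y of soup_pot in the frame of hob above 0 m) and value of joint warm_left above 0.0012 m)).
It fails at once if the hob is pressed with more than 20 N (contact force between any of the fingers, the arm and hob above 20 N).
It fails at once if the soup pot, pan, salt shaker or mug is touched (over 0.5 N) or moved by more than 10 mm ((contact force between any of the fingers, the arm and soup_pot above 0.5 N or distance of soup_pot from where it was at the start of the episode above 0.01 m) or (contact force between any of the fingers, the arm and pan above 0.5 N or distance of pan from where it was at the start of the episode above 0.01 m) or (contact force between any of the fingers, the arm and salt_shaker above 0.5 N or distance of salt_shaker from where it was at the start of the episode above 0.01 m) or (contact force between any of the fingers, the arm and mug above 0.5 N or distance of mug from where it was at the start of the episode above 0.01 m)).
It also fails if it takes over 40 s, if anything falls off the work surface, if the arm or the gripper's body presses on something with over 40 N, if the wrist force passes 120 N, or if a joint passes its speed limit or range.

### The arm

A 6-joint arm with a two-finger parallel gripper is mounted at the origin on the work surface. World frame = base frame: x ahead of the robot, y to its left, z up, the work surface at z = 0. Lengths are in mm, angles in rad, forces in N, time in s.
With the tool pointing down it reaches from about 350 to 975 mm from the base axis. Payload 7.1 kg.
Tool frame: the origin (TCP) lies at the very end of the fingers, on their centre line; the grasp point (between the pads) lies 19 mm behind it; z points along the fingers, y is the line along which they close (so a half turn about z gives the same grasp; the last joint's range is limited). The gripper opens to 88 mm and grips with 3 to 60 N. Pads are 20 mm wide; open, the fingers measure 115 mm over their backs; the gripper's body (75 mm by 178 mm) begins 61 mm behind the grasp point.
Start: joints at [1.143, 0.423, 1.63, -0, 1.089, -0.019], TCP at [248.41, 573.495, 222.675] pointing down, gripper open.
Joint ranges: [-3, 3], [-0.9, 2.11], [0.09, 2.58], [-1.31, 4.45], [0.11, 2.69], [-2.54, 2.54]. Speed limits (rad/s): [2.39, 2.39, 3.01, 3.14, 3.14, 3.14].

### API

Orientations are given as a rotation vector (axis times angle).
In Python, from workcell import ctrl, optics gives the robot as it stands.
- The arm moves only by the shell command python3 -m jog 'ROWS'. ROWS is JSON, a list of rows, each a list of 7 numbers: the shift along the tool's x, y, z in units of 40 mm (1.0 is 40 mm), then the turn, a rotation vector about the tool's x, y, z in units of 6 degrees (1.0 is 6 degrees), then the opening, from 0 (shut) to 1 (fully open). A call has 1 to 20 rows; each row shifts and turns the commanded pose from where the row before left it, along the tool's axes as they then stand; what a row does not reach is not made up. A row lasts 1/10 s, in which the tool goes at most 50 mm and 8.59 degrees, less where a joint would pass 70% of its speed; a pose out of reach is approached as far as the arm can. A call is refused whole if a number of a shift passes 1 or a number of a turn 1, either way. A call with a gripper value outside its range is refused whole. The fingers move at their own pace and stop on an object; the grip force is fixed at half the most. Time passes only in rows, so rows that do not move let the fingers close. It gives the time, the measured TCP pose, the force, the opening and the grip force at its end, in the units of the state.
- ctrl.get_obs(): the state, without advancing time (a new reading comes with each control period).
- optics.get_image(name): name is "side" or "top" or "wrist"; returns the picture (480x640x3 uint8, red, green, blue); there is no depth.
- optics.camera_model(name): a dict with "fov_y" (degrees; the focal length in pixels is half the picture's height over the tangent of half this angle, whatever the lens; pixels are square), "cx", "cy" (the principal point, pixels), "view" (4x4, takes a point from world to camera coordinates); the wrist camera has in their place "hand_eye" (4x4, takes a point from camera to tool coordinates, whose origin is the TCP and whose axes are the flange's). Camera axes: x right, y up, looking along -z (the intrinsics and any distortion apply to the point x, -y, -z); pixel columns grow to the right and rows downward; lengths in mm; the calibration is good to about 2 mm. A picture is of the moment at which its call begins: read the wrist's pose just before it. camera_model takes no time and is no camera call.
- ctrl.close_job(): hands the job in; it is judged then, once.
Trained networks look in the newest picture that a camera, given by its name, has taken for a name from the list of things; names that differ only in an ending like _2 or _b are one class to them, and where a whole thing is asked for, a point or a joint stands for the part that bears it (a point fixed in the world has none). Each returns a list of dicts, best first, with "conf" (0 to 1); they miss things now and then, are a little off and sometimes report something else, mostly with a low value. They report only what shows in the picture. A call takes as long as a camera call. They do not tell look-alikes from the thing itself.
- optics.masks_of(target, camera): "pixels" (480x640 bool, what is visible of it) and "extent" ([centre column, centre row, width, height] in pixels, round what is visible of it).
The state is a dict: "t": time; "qpos": joint angles; "qvel": joint speeds; "joint_torque": joint torques, N m; "ee_pos": TCP position; "orientation": TCP orientation; "ft_force": force on the tool from outside, world axes, zero at the start; "moment": the same for the moment, N m; "width": finger opening in mm; "grasp_force": force on a finger pad.
Only numpy, scipy, OpenCV 4.12 (cv2) and the standard library are available. Lean on these libraries where they do the work, as an engineer would, in place of code of your own. Each camera call takes 0.05 s, during which the arm holds its last target. There are 200 camera calls.

## Working session

There is one attempt and no reset: what is moved stays moved. The work goes in short steps, Python scripts to look and compute and a shell command to move; the robot and the scene stay as the last step left them, time stands still between calls to the robot, and variables do not carry over. Pictures are saved under pics/ and viewed, at most 10 in all, crops included, and the job is handed in when it is done.

```bash
mkdir -p pics; python3 - <<'E'
from workcell import ctrl,optics
import cv2,numpy as np
o=ctrl.get_obs();print({k:np.round(v,3) for k,v in o.items()})
for n in ["top","side"]:
    im=optics.get_image(n);cv2.imwrite(f"pics/{n}1.png",im[:,:,::-1])
    m=optics.camera_model(n);print(n,m)
    for t in ["hob","soup_pot","pan","salt_shaker","mug","warm_left_top","lock_top"]:
        print(t,[(round(d["conf"],2),np.round(d["extent"],1).tolist()) for d in optics.masks_of(t,n)[:8]])
print(optics.camera_model("wrist"))
E
```

```text
{'t': np.float64(0.0), 'qpos': array([ 1.143,  0.424,  1.631,  0.   ,  1.089, -0.019]), 'qvel': array([ 0.001,  0.001,  0.001,  0.001,  0.001, -0.001]), 'joint_torque': array([ 2.0000e-03, -5.4462e+01, -2.7367e+01,  6.5000e-02,  2.3000e-02,
       -0.0000e+00]), 'ee_pos': array([248.176, 572.998, 221.901]), 'orientation': array([-6.380e-01, -3.076e+00,  2.000e-03]), 'ft_force': array([ 0.623,  0.427, -0.79 ]), 'moment': array([ 0.015, -0.039,  0.052]), 'grasp_force': np.float64(0.0), 'width': np.float64(87.668)}
top {'fov_y': 55.08472546483528, 'cx': 316.9137207973507, 'cy': 248.77751282559367, 'view': array([[ 1.63894651e-01, -9.86473161e-01, -3.04070187e-03,
        -6.23979891e+01],
       [ 9.61148945e-01,  1.58991716e-01,  2.25642063e-01,
        -5.21032985e+02],
       [-2.22106393e-01, -3.99040945e-02,  9.74205529e-01,
        -8.13371578e+02],
       [ 0.00000000e+00,  0.00000000e+00,  0.00000000e+00,
         1.00000000e+00]])}
hob [(0.58, [334.1, 220.6, 350.5, 269.5]), (0.54, [272.9, 136.2, 135.6, 117.9])]
soup_pot [(0.62, [273.5, 136.3, 132.2, 118.3]), (0.52, [428.6, 206.
[... 949 characters left out ...]
 320.1, 33.3, 48.3]), (0.77, [157.9, 392.8, 31.8, 34.3]), (0.75, [202.1, 278.2, 26.0, 36.1]), (0.29, [273.2, 246.1, 15.9, 11.2])]
mug [(0.79, [213.2, 205.6, 49.7, 66.4])]
warm_left_top [(0.41, [263.6, 326.4, 12.2, 10.7])]
lock_top [(0.45, [274.5, 248.0, 13.4, 13.2])]
{'fov_y': 69.22879404563673, 'cx': 319.5635909540236, 'cy': 235.5072566796196, 'hand_eye': array([[-6.46729849e-04,  9.58683478e-01,  2.84474199e-01,
         7.88800661e+01],
       [ 9.99997529e-01,  1.49819097e-05,  2.22292687e-03,
        -4.29258460e-01],
       [ 2.12682130e-03,  2.84474934e-01, -9.58681119e-01,
        -1.61931658e+02],
       [ 0.00000000e+00,  0.00000000e+00,  0.00000000e+00,
         1.00000000e+00]])}
```

View pics/top1.png

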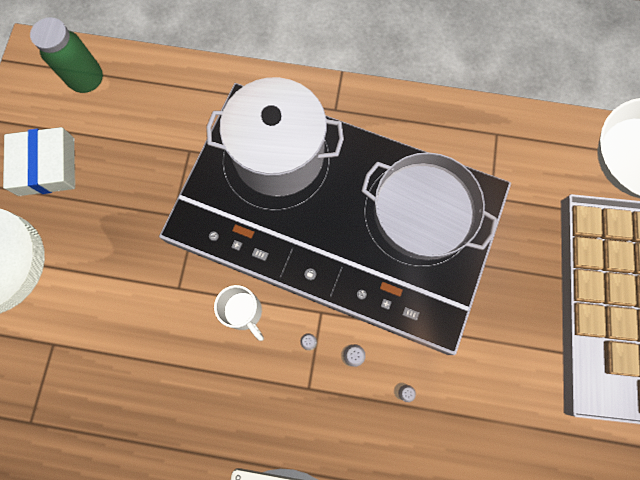

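View pics/side1.png

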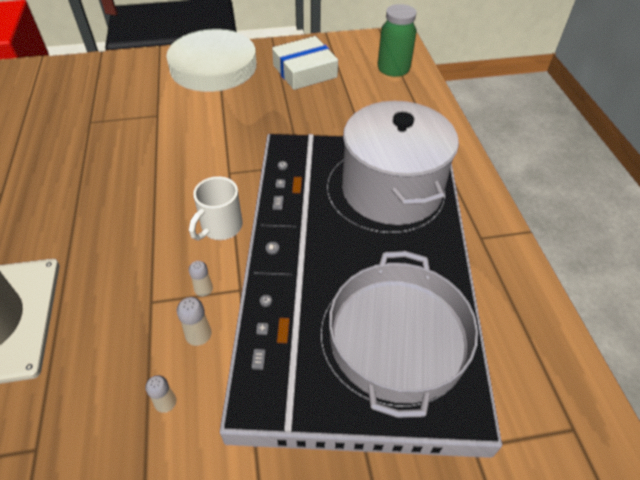

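The top picture shows the lidded pot on the left zone at (273,125) and the pan on the right at (428,205). In the side picture the pot is at (400,160).

Candidates for the wanted key, in top pixels:
- Left row: on/off (213,236), power (237,245), **keep-warm (260,254)**, which has bars and is the rightmost.
- Lock: (310,274).
- Right row: on/off (361,294), power (386,304), keep-warm (411,314), which is the look-alike and belongs to the pan.

In front stand the mug at (237,308) and three shakers, the largest at (354,355).

```bash
cat > h.py <<'E'
import numpy as np,cv2
from workcell import ctrl,optics
from scipy.spatial.transform import Rotation as R
def cam(n,obs=None):
    m=optics.camera_model(n);f=240/np.tan(np.radians(m["fov_y"]/2))
    if n=="wrist":
        T=np.eye(4);T[:3,:3]=R.from_rotvec(obs["orientation"]).as_matrix();T[:3,3]=obs["ee_pos"];C=T@m["hand_eye"]
    else: C=np.linalg.inv(m["view"])
    return f,m["cx"],m["cy"],C
def onz(px,c,z):
    f,cx,cy,C=c;px=np.atleast_2d(px).astype(float)
    d=np.c_[(px[:,0]-cx)/f,-(px[:,1]-cy)/f,-np.ones(len(px))]@C[:3,:3].T
    return C[:3,3]+d*((z-C[2,3])/d[:,2])[:,None]
K=np.array([[-140,y] for y in (198,150,102,0,-102,-150,-198)],float)
def fit(P):  # rigid 2D fit hob keys->world
    a=K-K.mean(0);b=P[:,:2]-P[:,:2].mean(0)
    th=np.arctan2((a[:,0]*b[:,1]-a[:,1]*b[:,0]).sum(),(a*b).sum());M=np.array([[np.cos(th),-np.sin(th)],[np.sin(th),np.cos(th)]])
    t=P[:,:2].mean(0)-M@K.mean(0);return th,M,t,P[:,:2]-(K@M.T+t)
E
python3 - <<'E'
from h import *
pt=[(213.5,236),(236.5,245),(260,254.3),(310,274),(361.5,294.3),(386,304),(411,314)]
ps=[(282.5,165),(280.3,184),(278,202.5),(272.5,248),(265.5,300),(262,328),(259,359)]
for n,p in(("top",pt),("side",ps)):
    P=onz(p,cam(n),65);th,M,t,r=fit(P);print(n,th,t);print(np.round(P[:,:2]),np.round(r,1).tolist())
    print("warm,lock",K[[2,3]]@M.T+t)
print("mug rim top",onz([(237,305)],cam("top"),85),"shakers",onz([(309,340),(354,355),(407,392)],cam("top"),75))
im=cv2.imread("pics/top1.png")[215:340,180:440];cv2.imwrite("pics/crop1.png",cv2.resize(im,None,fx=3,fy=3,interpolation=2))
E
```

```text
top -0.21591207536805412 [609.94480795  -2.12202171]
[[ 515.  221.]
 [ 505.  174.]
 [ 495.  127.]
 [ 473.   28.]
 [ 451.  -72.]
 [ 441. -118.]
 [ 431. -166.]] [[-0.1, -0.1], [0.1, 0.1], [-0.1, -0.3], [0.1, 0.4], [0.1, 0.1], [0.1, 0.2], [-0.2, -0.3]]
warm,lock [[495.04773048 127.50305916]
 [473.1954121   27.87135647]]
side -0.2150310922022545 [610.45898669  -4.28369321]
[[ 516.  219.]
 [ 505.  170.]
 [ 495.  125.]
 [ 474.   25.]
 [ 452.  -73.]
 [ 441. -119.]
 [ 432. -167.]] [[-0.2, -0.0], [-0.4, -2.5], [-0.0, -0.6], [0.2, -0.6], [-0.2, 1.5], [-0.2, 1.6], [0.8, 0.6]]
warm,lock [[495.44775631 125.24011497]
 [473.68322024  25.58919942]]
mug rim top [[393.1512566 146.8064035  85.       ]] shakers [[ 353.93124504    9.60000522   75.        ]
 [ 341.31221984  -73.20941707   75.        ]
 [ 294.46810606 -173.07325528   75.        ]]
```

View pics/crop1.png

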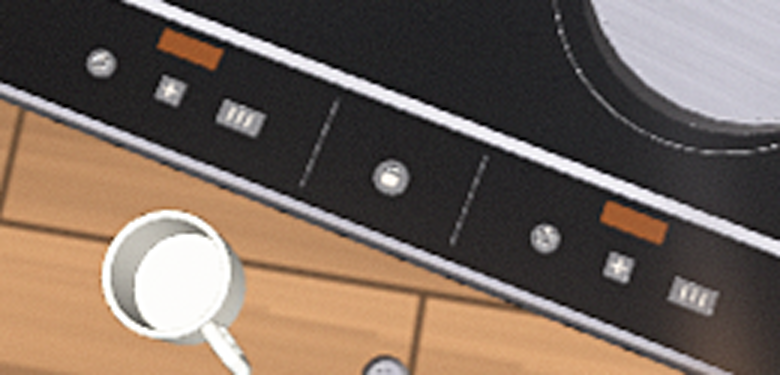

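The crop confirms it: the three-bar key of the left zone is at crop (241,117), with the plus key to its left at (171,91) and the padlock key at (391,177). I'll align the tool with the hob row and close the fingers first.

```bash
python3 -m jog '[[0,0,0,0,0,-0.9,0],[0,0,0,0,0,-0.93,0],[0,0,0,0,0,0,0]]'; cat > go.py <<'E'
from h import *
import sys
o=ctrl.get_obs();M=R.from_rotvec(o["orientation"]).as_matrix()
t=np.array(eval(sys.argv[1]));print("t",o["t"],o["ee_pos"].round(2),"F",o["ft_force"].round(2),"w",o["width"],"x",M[:,0].round(3),"y",M[:,1].round(3),"z",M[:,2].round(4))
print("rows total",(M.T@(t-o["ee_pos"])/40).round(3))
E
python3 go.py "[495.2,126.5,150]"
```

```text
t: 1.1
ee_pos: [248.4, 573.5, 222.7]
orientation: [0.339, 3.123, -0.0]
ft_force: [0.5, 0.2, -0.1]
width: 67.3
grasp_force: 0.0
t 1.1 [248.43 573.48 222.66] F [ 0.47  0.23 -0.12] w 67.34589535816839 x [-0.977  0.215 -0.   ] y [ 0.215  0.977 -0.   ] z [ 0. -0. -1.]
rows total [-8.424 -9.59   1.817]
```

```bash
python3 -m jog '[[-0.7,-0.8,0,0,0,0,0],[-0.7,-0.8,0,0,0,0,0],[-0.7,-0.8,0,0,0,0,0],[-0.7,-0.8,0,0,0,0,0],[-0.7,-0.8,0,0,0,0,0],[-0.7,-0.8,0,0,0,0,0],[-0.7,-0.8,0,0,0,0,0],[-0.7,-0.8,0,0,0,0,0],[-0.7,-0.8,0,0,0,0,0],[-0.7,-0.8,0.6,0,0,0,0],[-0.7,-0.8,0.6,0,0,0,0],[-0.7,-0.8,0.6,0,0,0,0],[0,0,0,0,0,0,0],[0,0,0,0,0,0,0]]'
python3 go.py "[495.2,126.5,150]"; python3 - <<'E'
from h import *
o=ctrl.get_obs();im=optics.get_image("wrist");cv2.imwrite("pics/w1.png",im[:,:,::-1])
c=cam("wrist",o)
for t in ["warm_left_top","lock_top","level_left","on_left"]:
    for d in optics.masks_of(t,"wrist")[:4]:
        e=d["extent"];print(t,round(d["conf"],2),np.round(e,1),onz([e[:2]],c,65).round(1))
E
```

```text
t: 2.5
ee_pos: [493.8, 125.3, 150.2]
orientation: [-0.347, -3.121, 0.0]
ft_force: [-0.3, 0.4, 0.7]
width: 0.6
grasp_force: 0.0
t 2.5 [493.76 125.29 150.2 ] F [-0.25  0.36  0.72] w 0.6113344242646299 x [-0.976  0.22   0.001] y [ 0.22   0.976 -0.   ] z [-1.3e-03 -1.0e-04 -1.0e+00]
rows total [-0.028  0.037  0.005]
warm_left_top 0.98 [322.5 241.3  39.7  20.8] [[492.8 126.9  65. ]]
lock_top 0.61 [188.  243.9  28.6  23.6] [[472.7  28.3  65. ]]
level_left 0.79 [388.1 242.2  19.   22.3] [[504.2 174.4  65. ]]
on_left 0.65 [448.6 240.7  25.2  23.4] [[512.9 218.5  65. ]]
```

View pics/w1.png

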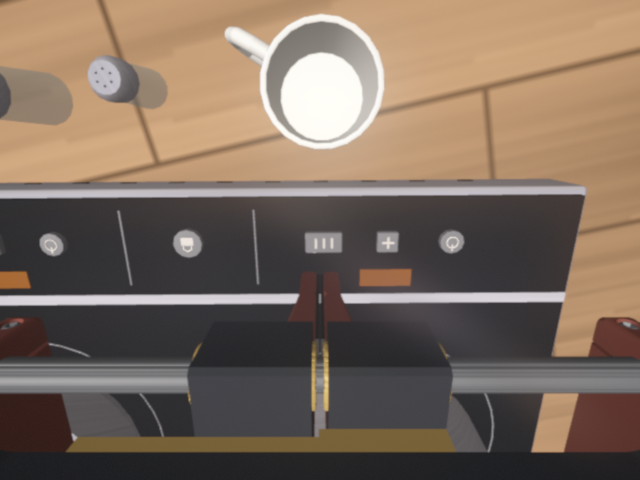

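The wrist picture shows the closed fingers over the hob. The keep-warm key is at (323,242), the plus key at (388,242) and the lock at (188,243). All views agree to about 2 mm, so I'll descend to just above the key.

```bash
python3 -m jog '[[-0.01,0.03,0.5,0,0,0,0],[0,0,0.5,0,0,0,0],[0,0,0.5,0,0,0,0],[0,0,0.4,0,0,0,0],[0,0,0.1,0,0,0,0],[0,0,0,0,0,0,0],[0,0,0,0,0,0,0]]'
python3 go.py "[494.3,126.6,65]"
```

```text
t: 3.45
ee_pos: [494.9, 127.7, 71.5]
orientation: [0.339, 3.122, 0.001]
ft_force: [-0.1, 0.7, -0.2]
width: 0.5
grasp_force: 0.0
t 3.45 [494.94 127.73  71.53] F [-0.05  0.74 -0.2 ] w 0.4955333306561824 x [-0.977  0.215 -0.001] y [0.215 0.977 0.001] z [ 1.3e-03  3.0e-04 -1.0e+00]
rows total [ 0.01  -0.031  0.163]
```

```bash
python3 -m jog '[[0,0,0.06,0,0,0,0],[0,0,0.06,0,0,0,0],[0,0,0.025,0,0,0,0],[0,0,0,0,0,0,0],[0,0,0,0,0,0,0]]'
```

```text
t: 3.95
ee_pos: [494.5, 127.2, 65.0]
orientation: [0.341, 3.123, 0.0]
ft_force: [0.4, -0.6, 0.3]
width: 0.4
grasp_force: 0.3
```

```bash
python3 -m jog '[[0,0,0.025,0,0,0,0],[0,0,0,0,0,0,0],[0,0,0,0,0,0,0]]'
```

```text
t: 4.25
ee_pos: [494.6, 127.2, 64.0]
orientation: [0.34, 3.123, 0.0]
ft_force: [-0.9, 0.6, 2.2]
width: 0.4
grasp_force: 1.0
```

```bash
python3 -m jog '[[0,0,0.025,0,0,0,0],[0,0,0.025,0,0,0,0],[0,0,0,0,0,0,0],[0,0,0,0,0,0,0]]'
```

```text
t: 4.65
ee_pos: [494.6, 127.2, 62.0]
orientation: [0.34, 3.123, 0.0]
ft_force: [-0.0, -0.4, 5.2]
width: 0.4
grasp_force: 2.5
```

```bash
python3 -m jog '[[0,0,0,0,0,0,0],[0,0,0,0,0,0,0],[0,0,-0.2,0,0,0,0],[0,0,-0.3,0,0,0,0],[0,0,0,0,0,0,0],[0,0,0,0,0,0,0],[0,-0.5,0,0,0,0,0],[0,-0.8,0,0,0,0,0],[0,-0.8,0,0,0,0,0],[0,-0.45,0,0,0,0,0],[0,0,0,0,0,0,0],[0,0,0.2,0,0,0,0],[0,0,0.18,0,0,0,0],[0,0,0,0,0,0,0],[0,0,0,0,0,0,0]]';python3 go.py "[473.4,27,65]"
```

```text
t: 6.15
ee_pos: [472.2, 28.3, 66.2]
orientation: [-0.339, -3.122, 0.0]
ft_force: [-1.7, 0.7, 0.8]
width: 0.3
grasp_force: 0.0
t 6.15 [472.25  28.26  66.16] F [-1.65  0.71  0.82] w 0.3221360352573447 x [-0.977  0.214  0.001] y [ 0.214  0.977 -0.   ] z [-0.0011 -0.     -1.    ]
rows total [-0.035 -0.024  0.029]
```

Commanded z is about 66.8. I'll press to about 62 in small steps and check the force.

```bash
python3 -m jog '[[-0.02,-0.02,0.05,0,0,0,0],[0,0,0.04,0,0,0,0],[0,0,0.03,0,0,0,0],[0,0,0,0,0,0,0],[0,0,0,0,0,0,0],[0,0,0,0,0,0,0]]'
```

```text
t: 6.75
ee_pos: [473.4, 26.8, 62.1]
orientation: [0.341, 3.122, 0.0]
ft_force: [-0.7, 3.7, 5.4]
width: 0.6
grasp_force: 2.4
```

```bash
python3 -m jog '[[0,0,0,0,0,0,0],[0,0,0,0,0,0,0],[0,0,0,0,0,0,0],[0,0,0,0,0,0,0],[0,0,0,0,0,0,0],[0,0,0,0,0,0,0],[0,0,0,0,0,0,0],[0,0,0,0,0,0,0],[0,0,0,0,0,0,0],[0,0,0,0,0,0,0],[0,0,0,0,0,0,0],[0,0,0,0,0,0,0],[0,0,0,0,0,0,0],[0,0,0,0,0,0,0],[0,0,0,0,0,0,0],[0,0,0,0,0,0,0],[0,0,0,0,0,0,0],[0,0,0,0,0,0,0],[0,0,0,0,0,0,0]]'
python3 -m jog '[[0,0,-0.1,0,0,0,0],[0,0,-0.3,0,0,0,0],[0,0,-0.6,0,0,0,0],[0,0,-0.8,0,0,0,0],[0,0,-0.8,0,0,0,0],[0,0,-0.8,0,0,0,0],[0,0,0,0,0,0,0],[0,0,0,0,0,0,0],[0,0,0,0,0,0,0]]'
python3 - <<'E'
from h import *
im=optics.get_image("wrist");cv2.imwrite("pics/w2.png",im[:,:,::-1])
E
```

```text
t: 8.65
ee_pos: [473.3, 26.7, 61.9]
orientation: [0.34, 3.123, 0.0]
ft_force: [0.4, 4.1, 5.6]
width: 0.4
grasp_force: 2.5
t: 9.55
ee_pos: [472.0, 26.4, 197.0]
orientation: [-0.34, -3.121, 0.001]
ft_force: [-0.3, -0.4, -0.4]
width: 0.5
grasp_force: 0.0
```

View pics/w2.png

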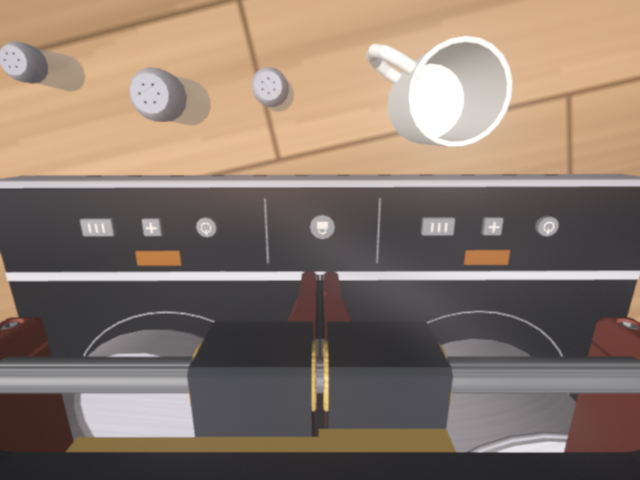

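The picture shows the lock key at (322,227), all keys up, the mug at (450,90) and the shakers undisturbed, and the tool clear at 197 mm. I'm handing in.

```bash
python3 -c "
from workcell import ctrl
print(ctrl.close_job())"
```

```text
the job is handed in; nothing more can be done
None
```

I pressed the left zone's keep-warm key (under the soup pot) and let it come up, then held the lock key down for about 2 s, withdrew clear and handed the job in; no verdict came back.

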